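Put the power driver away in its drawer

TASK

Take the square-bodied power driver out of its bench holster and put it away, lying flat, in the wide compartment of the open drawer, set down rather than dropped. Then push the drawer fully home so that its catch holds it shut. Leave the loose terminal bases and the tweezers where they lie.

Things in the scene. Friction and masses are not known exactly. Their poses are not given: they have to be found in the camera images.
- driver: Power driver, black and grey, 0.4 kg, upright at first, bit down. Square body 36 x 36 x 120 mm, then a 60 mm nose of aluminium cone, chuck and thin bit: 180 mm overall. Origin: centre of the square body (centre of mass within 10 mm). z runs along the tool, away from the bit: tail end at z = +60 mm, bit tip at -120 mm; x and y are square to the flat sides.
- stand: The driver's holster, fixed: dark steel foot 100 x 100 x 10 mm with a square aluminium tube (two sides open below 66 mm), 46 mm outside, 42 inside, rim 132 mm above the bench. Origin: centre of the underside. The top 62 mm of the driver stands clear of the rim; lift it 118 mm straight up to free the bit. Holster and pot may have swapped places.
- drawer (a joint): The open upper drawer of the grey steel drawer unit: how far it is pulled out, in m; 0 is fully shut, 0.14 to 0.165 at the start, 0.18 the stop. It slides with about 2 N; over the last 14 mm a spring roller catch first resists, with some 8 N near 12 mm, then, within the last 3 mm, draws the drawer home and holds it.
- drawer_bay (a point): Point on the open drawer's floor (moves with it), at the inner face of its front panel, mid-width of the wide compartment. x points the way the drawer shuts, y left, z up. The compartment is 208 mm along y (104 each way) and 246 mm along x; only the part pulled out is open above. Above this floor: walls and divider 60 mm, front panel 66, top of drawer unit 74. A bit box lies beyond the divider.
- drawer_front (a point): Point on the outer face of that drawer's front panel (moves with it), mid-width, 18 mm below the panel's upper edge, 144 mm above the bench; axes as drawer_bay. The panel is 12 mm thick, 334 mm wide, 76 mm high. A folded steel pull, 100 mm wide, sticks out 16 mm; its top is 28 mm below this point.
- unit_edge (a point): Middle of the upper front edge of the drawer unit, fixed, 170 mm above the bench; axes as drawer_bay. The unit is 300 mm deep (from here along x) and 340 mm wide. Shut, the drawer panel's inner face meets the unit's front face, straight below this point. A terminal base and a flat card box lie on top, all more than 175 mm behind this edge.
- mat: Thin grey bench mat, 220 (x) by 360 (y) mm, 3 mm thick, fixed, between the robot and the holster; origin at the centre of its underside. Free for laying things down, but for the tweezers along its edge nearest the robot.
- pot: Bystander, fixed: round steel pot of hand tools, 72 mm across, 165 mm high with its tools; origin at the centre of its underside.
- tweezers: Bystander: steel tweezers lying on the mat, 120 mm long; origin at the middle, underside.
- base_a: Bystander: white moulded terminal base, 76 x 100 x 30 mm, lying on the bench to the left, in front of the drawer unit; origin at the centre of its underside.
- base_b: Bystander: a second such terminal base, lying to the right of the mat; origin at the centre of its underside.
There are look-alikes about, which are no part of the job. There is more than one size of the driver; the one meant has the size given above.

How it is judged:
By the outcome, as a careful person would: the job done as asked, in the order asked, and still so for the second after the job is handed in, with the robot touching nothing.
It also fails if it takes over 67 s, if anything falls off the work surface, if the arm or the gripper's body presses on something with over 40 N, if the wrist force passes 120 N, or if a joint passes its speed limit or range.

ROBOT

A 7-joint arm with a two-finger parallel gripper is mounted at the origin on the work surface. World frame = base frame: x ahead of the robot, y to its left, z up, the work surface at z = 0. Lengths are in m, angles in degrees, forces in N, time in s.
With the tool pointing down it reaches from about 0.425 to 0.875 m from the base axis. Payload 4.7 kg.
Tool frame: the origin (TCP) lies midway between the tips of the shut fingers; the grasp point (between the pads) lies 19 mm behind it; z points along the fingers, y is the direction in which the jaws open and shut (so a half turn about z gives the same grasp; the last joint's range is limited). The gripper opens to 87 mm and grips with 3 to 60 N. Pads are 19 mm wide; open, the fingers measure 117 mm over their backs; the gripper's body (75 mm by 190 mm) begins 51 mm behind the grasp point.
Start: joints at [-63.478, 18.392, -4.016, 83.108, 1.295, 78.541, -3.26], TCP at [0.282, 0.586, 0.223] pointing down, gripper open.
Joint ranges: [-163.93, 163.93], [-17.29, 119.83], [-79.2, 71.16], [3.27, 140.29], [-89.18, 269.18], [5.43, 117.66], [-154.24, 154.24]. Speed limits (degrees/s): [147.25, 147.25, 180, 180, 180, 180, 180].

INTERFACE

Orientations are given as [roll, pitch, yaw] about the fixed x, y, z axes, in that order (R = Rz(yaw) Ry(pitch) Rx(roll)).
In Python, from cell import env gives the robot as it stands.
- The arm moves only by the tool apply_moves, never from a script. Its argument "targets" is a list of rows, each a list of 2 entries, a list of its own where there are three numbers: the shift along the world's x, y, z in mm, then the turn, a rotation vector about the world's x, y, z in rad. A call has 1 to 8 rows; each row is the pose to reach, as a shift and turn from the pose commanded when the call began; what a row does not reach only later rows make up. A row lasts 1/10 s, in which the tool goes at most 50 mm and 8.59 degrees, less where a joint would pass 70% of its speed; a pose out of reach is approached as far as the arm can. A call with a gripper value outside its range is refused whole. "hand" is the finger opening in mm, from 0 to 87, set as the call begins (left out, the last holds). The fingers move at their own pace and stop on an object; "squeeze" is the grip in N (left out, the last holds). Time passes only in rows, so rows that repeat a pose let the fingers close. It gives the time, the measured TCP pose, the force and the opening at its end, in the units of the state.
- env.get_obs(): the state, without advancing time (a new reading comes with each control period).
- env.read_camera(name): name is "scene" or "top"; returns a dict with "image" (384x512x3 uint8, red, green, blue), "camera_matrix" (3x3 intrinsics, pixels), "camera_from_world" (4x4, takes a point from world to camera coordinates). Camera axes: x right, y down, z forward; pixel columns grow to the right and rows downward; lengths in m; the calibration is good to about 2 mm. A picture is of the moment at which its call begins. There is no depth.
- env.sign_off(): hands the job in, once; it reports no verdict.
Trained networks look in a picture, given as the dict that the camera call returned (one of the last four; its "shot" number tells which), for a name from the list of things; names that differ only in an ending like _2 or _b are one class to them, and where a whole thing is asked for, a point or a joint stands for the part that bears it (a point fixed in the world has none). Each returns a list of dicts, best first, with "conf" (0 to 1); they miss things now and then, are a little off and sometimes report something else, mostly with a low value. They report only what shows in the picture. A call takes as long as a camera call. They do not tell look-alikes from the thing itself.
- env.regions_of(picture, target): "region" (384x512 bool, what is visible of it) and "rect" ([left, top, right, bottom] in pixels, round what is visible of it).
The state is a dict: "time_s": time; "qpos": joint angles; "joint_velocities": joint speeds; "effort": joint torques, N m; "tool_pos": TCP position; "tool_rot": TCP orientation; "force": force on the tool from outside, world axes, zero at the start; "wrist_torque": the same for the moment, N m; "grip_width": finger opening in m.
Only numpy, scipy, OpenCV 4.12 (cv2) and the standard library are available. Lean on these libraries where they do the work, as an engineer would, in place of code of your own. Each camera call takes 0.05 s, during which the arm holds its last target. There are 200 camera calls.

## Working session

There is one attempt and no reset: what is moved stays moved. The work goes in short steps, Python scripts to look and compute and a tool call to move; the robot and the scene stay as the last step left them, time stands still between calls to the robot, and variables do not carry over. Pictures are saved under pics/ and viewed, about 8 in all and at most 12, crops included, and the job is handed in when it is done.

Besides the shell and the picture viewer there is one more tool, called after "Request:" by a JSON object that holds its "fn" and its "kwargs". apply_moves: Moves the arm, as the interface text tells. Its arguments: {"type":"object","properties":{"targets":{"type":"array","items":{"type":"array"}},"hand":{"type":"number"},"squeeze":{"type":"number"}},"required":["targets"]}

```bash
mkdir -p pics
cat > h.py <<'E'
import numpy as np, cv2
from cell import env
def px(c,p):
    p=c["camera_from_world"]@np.append(p,1); q=c["camera_matrix"]@p[:3]; return q[:2]/q[2]
def ray(c,uv):
    T=c["camera_from_world"];R=T[:3,:3];o=-R.T@T[:3,3]
    d=R.T@np.linalg.solve(c["camera_matrix"],[uv[0],uv[1],1]);return o,d
def atz(c,uv,z):
    o,d=ray(c,uv);return o+d*(z-o[2])/d[2]
def save(im,n): cv2.imwrite("pics/"+n,im[...,::-1])
E
python3 - <<'E'
from h import *
A=env.read_camera("scene");B=env.read_camera("top")
save(cv2.resize(np.vstack([A["image"],B["image"]]),None,fx=.78,fy=.78),"t.png")
save(A["image"],"a.png");save(B["image"],"b.png")
for c in(A,B):
    o,_=ray(c,(0,0));print("cam",o.round(3))
    for t in["driver","stand","drawer","drawer_bay","drawer_front","mat","pot","tweezers","base_a"]:
        for r in env.regions_of(c,t)[:4]:
            ys,xs=np.nonzero(r["region"]);print(t,round(r["conf"],2),r["rect"],len(xs),xs.mean().round(1),ys.mean().round(1))
o=env.get_obs();print(o["tool_pos"],o["tool_rot"],o["force"],o["time_s"])
E
```

```text
cam [ 1.23  -0.743  1.229]
driver 0.7 [164.3, 280.0, 178.1, 308.1] 258 172.0 294.0
driver 0.68 [190.0, 286.9, 218.3, 334.8] 863 205.0 306.6
driver 0.6 [200.6, 241.3, 213.5, 268.5] 340 205.8 255.5
stand 0.69 [188.1, 253.8, 231.8, 302.8] 827 210.8 278.7
drawer 0.6 [275.1, 119.5, 375.7, 202.9] 3608 321.2 159.0
drawer_bay 0.76 [276.2, 117.3, 376.0, 203.8] 3630 321.3 158.8
drawer_bay 0.47 [121.7, 248.1, 161.9, 281.8] 851 142.8 266.3
drawer_front 0.87 [272.9, 119.5, 375.7, 204.1] 3631 321.3 159.1
drawer_front 0.51 [119.9, 248.3, 161.8, 285.2] 871 142.0 267.3
mat 0.94 [153.7, 182.9, 277.5, 277.0] 5014 212.1 225.3
pot 0.75 [251.0, 212.7, 277.2, 261.1] 927 261.5 235.9
base_a 0.79 [296.6, 120.6, 321.0, 142.3] 352 309.2 132.2
base_a 0.61 [121.5, 249.2, 162.1, 286.4] 816 142.0 266.5
cam [ 0.28  -0.057  1.325]
driver 0.8 [380.2, 141.2, 396.3, 158.7] 229 388.4 149.8
driver 0.72 [344.9, 137.5, 364.0, 157.1] 287 352.5 145.9
stand 0.81 [325.8, 144.3, 358.1, 179.4] 997 340.4 161.9
drawer 0.82 [90.6, 147.8, 218.3, 232.4] 7465 153.2 191.1
drawer_bay 0.82 [89.0, 149.3, 216.8, 233.2] 7519 153.1 191.2
drawer_front 0.55 [85.3, 152.3, 215.4, 228.7] 7556 153.3 191.4
mat 0.89 [234.2, 181.2, 362.1, 269.9] 8938 297.9 223.0
pot 0.68 [263.8, 144.9, 284.7, 182.5] 670 275.0 163.5
tweezers 0.77 [288.8, 236.9, 292.0, 272.9] 129 291.1 253.1
base_a 0.72 [375.0, 197.2, 413.3, 230.8] 982 391.5 214.8
base_a 0.64 [96.7, 262.5, 127.8, 293.4] 1022 112.4 279.2
[0.28206132 0.58563466 0.22260391] [1.79993853e+02 1.33232342e-03 1.54283185e+02] [0.57471971 0.49231857 0.49015081] 1.0
```

View pics/a.png

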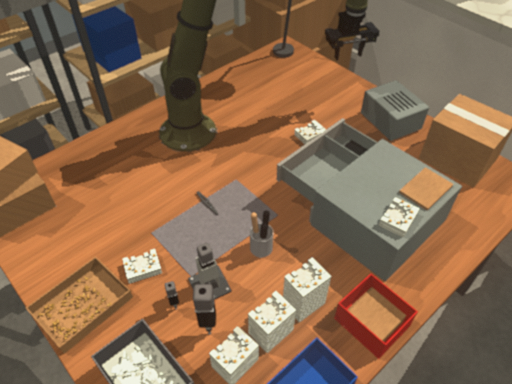

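View pics/b.png

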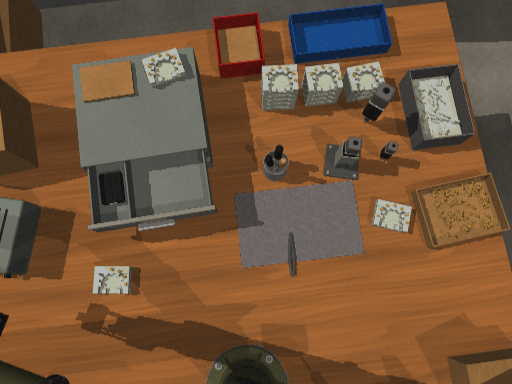

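The scene shows three drivers: one in the holster (scene 206,255; top 350,148), a small loose one (scene 172,294; top 388,150) and a larger one beyond (scene 205,306; top 378,102). The one standing in the holster fits the task, so I'll confirm it enlarged, together with the drawer corners.

Run:
```python
from h import *
a=cv2.imread("pics/a.png");b=cv2.imread("pics/b.png")
def crop(i,x,y,w,h,s):
    o=cv2.resize(i[y:y+h,x:x+w],None,fx=s,fy=s,interpolation=cv2.INTER_CUBIC)
    for k in range(0,w,10): cv2.line(o,(k*s,0),(k*s,6 if (x+k)%50 else 14),(0,255,255),1)
    for k in range(0,h,10): cv2.line(o,(0,k*s),(6 if (y+k)%50 else 14,k*s),(0,255,255),1)
    return o
t=np.hstack([crop(b,310,90,100,100,4),crop(a,150,230,100,100,4)])
cv2.imwrite("pics/c.png",t)
cv2.imwrite("pics/d.png",crop(b,70,130,160,115,5))
```

```text
(no output)
```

View pics/c.png

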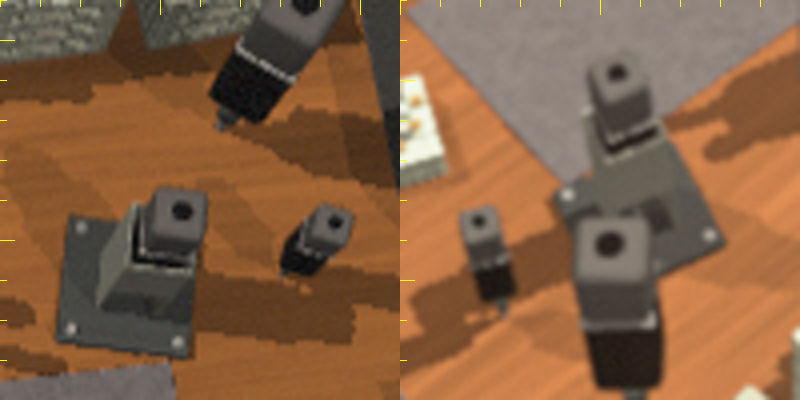

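View pics/d.png

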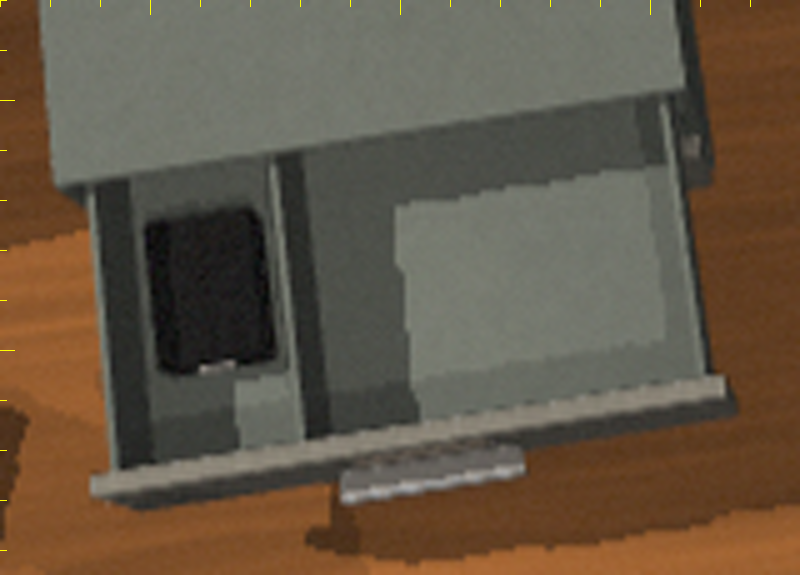

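The holstered tool (top 355,143; scene 204,248) is between the two look-alikes in size. I'll check its tail width numerically, along with the stand and drawer geometry.

Run:
```python
from h import *
A=env.read_camera("scene");B=env.read_camera("top")
f=lambda p,s,o:((np.array(p)+.5)/s-.5)+o
c4=lambda p:f(p,4,[310,90]); d5=lambda p:f(p,5,[70,130]); a4=lambda p:f(np.array(p)-[400,0],4,[150,230])
print("foot top",*[atz(B,c4(p),.01)[:2].round(4) for p in[(68,215),(57,342),(192,357)]])
print("foot scene",*[atz(A,a4(p),.01)[:2].round(4) for p in[(555,195),(725,243)]])
print("tail top",*[atz(B,c4(p),.194)[:2].round(4) for p in[(154,186),(208,189),(206,247),(148,243),(182,211)]])
print("tail scene hole",atz(A,a4((617,73)),.194).round(4))
P=lambda p,z:atz(B,d5(p),z)[:2]
names=dict(unitL=((55,186),.17),unitR=((685,92),.17),panLi=((90,478),.162),panRi=((722,376),.162),panLo=((92,497),.162),panRo=((726,395),.162),divTopR_back=((279,155),.156),divTopR_front=((303,438),.156),wallR_back=((662,95),.156),wallR_front=((703,378),.156))
for k,(p,z) in names.items(): print(k,P(p,z).round(4))
e=P((685,92),.17)-P((55,186),.17);print("len",np.linalg.norm(e),"ang",np.degrees(np.arctan2(e[1],e[0]))+90)
e=P((722,376),.162)-P((90,478),.162);print("len",np.linalg.norm(e),"ang",np.degrees(np.arctan2(e[1],e[0]))+90)
r=env.regions_of(B,"pot")[0]["rect"];print("pot",atz(B,((r[0]+r[2])/2,r[3]-8),0.0))
```

```text
foot top [ 0.6601 -0.3315] [ 0.5629 -0.3071] [ 0.5385 -0.4056]
foot scene [ 0.5462 -0.3991] [ 0.6625 -0.3312]
tail top [ 0.6192 -0.3524] [ 0.6126 -0.3873] [ 0.5737 -0.3789] [ 0.5813 -0.3418] [ 0.5999 -0.3677]
tail scene hole [ 0.6017 -0.3642  0.194 ]
unitL [0.6338 0.3588]
unitR [0.6424 0.0222]
panLi [0.4772 0.3513]
panRi [0.4883 0.0201]
panLo [0.4672 0.3508]
panRo [0.478  0.0192]
divTopR_back [0.6398 0.2435]
divTopR_front [0.4849 0.2417]
wallR_back [0.6467 0.0357]
wallR_front [0.4896 0.0306]
len 0.3366685828812752 ang 1.4630565229678467
len 0.3313844299620248 ang 1.9185961982933293
pot [ 0.59310429 -0.15653319  0.        ]
```

Tail width is 36–39 mm, so the holstered driver is the right size: centre ≈ (0.600, −0.367), yaw ≈ −14°. The drawer is about 0.155 m out. The plan is to grasp from the side with the gripper horizontal, lift, tip the gripper downward (which lays the driver flat), then place. First I move to clear space.

Request:
{"fn": "apply_moves", "kwargs": {"targets": [[[30, -30, 45], [0, 0, 0]], [[60, -60, 90], [0, 0, 0]], [[90, -90, 135], [0, 0, 0]], [[120, -130, 170], [0, 0, 0]], [[150, -170, 190], [0, 0, 0]], [[175, -215, 190], [0, 0, 0]], [[195, -260, 190], [0, 0, 0]], [[210, -305, 190], [0, 0, 0]]], "hand": 60}}

```text
time_s: 1.95
tool_pos: [0.4769, 0.3172, 0.411]
tool_rot: [179.9, 0.1, 154.3]
force: [1.0, 0.0, -0.5]
grip_width: 0.0604
```

Request:
{"fn": "apply_moves", "kwargs": {"targets": [[[5, -50, 0], [0, 0, 0]], [[10, -100, 0], [0, 0, 0]], [[15, -150, 0], [0, 0, 0]], [[15, -200, 0], [0, 0, 0]], [[15, -250, 0], [0, 0, 0]], [[10, -300, 0], [0, 0, 0]], [[0, -350, 0], [0, 0, 0]], [[-10, -400, 0], [0, 0, 0]]]}}

```text
time_s: 2.75
tool_pos: [0.4656, -0.0804, 0.4103]
tool_rot: [180.0, 0.0, 154.3]
force: [0.6, -0.9, 0.9]
grip_width: 0.0599
```

```bash
cat > st.py <<'E'
from h import *
from scipy.spatial.transform import Rotation as Ro
o=env.get_obs();print(o["time_s"],o["tool_pos"].round(4),o["tool_rot"].round(2),"q",np.array(o["qpos"]).round(1),"F",o["force"].round(1),o["grip_width"])
R=Ro.from_euler("xyz",o["tool_rot"],degrees=True);print("x,y,z axes",R.as_matrix().T.round(3).tolist())
E
python3 st.py
```

```text
2.75 [ 0.4656 -0.0804  0.4103] [1.7996e+02 3.0000e-02 1.5428e+02] q [-22.7  -6.4  26.5  88.4   2.8  97.2  68.2] F [ 0.6 -0.9  0.9] 0.05990074133423313
x,y,z axes [[-0.901, 0.434, -0.001], [0.434, 0.901, 0.001], [0.001, 0.0, -1.0]]
```

Request:
{"fn": "apply_moves", "kwargs": {"targets": [[[0, -30, 0], [0.14, 0, 0]], [[0, -60, 0], [0.28, 0, 0]], [[0, -90, 0], [0.42, 0, 0]], [[0, -110, 0], [0.56, 0, 0]]]}}

```text
time_s: 3.15
tool_pos: [0.4661, -0.1905, 0.412]
tool_rot: [150.2, -13.1, 157.8]
force: [0.2, 1.1, 0.4]
grip_width: 0.06
```

```bash
python3 st.py
```

```text
3.15 [ 0.4661 -0.1905  0.412 ] [150.23 -13.09 157.8 ] q [ -1.8  14.1  48.9  78.5 -35.  114.2 104.4] F [0.2 1.1 0.4] 0.06002824053499791
x,y,z axes [[-0.902, 0.368, 0.226], [0.432, 0.761, 0.484], [0.006, 0.534, -0.845]]
```

Request:
{"fn": "apply_moves", "kwargs": {"targets": [[[10, 30, 10], [-0.14, 0, 0]], [[20, 60, 20], [-0.28, 0, 0]], [[30, 80, 30], [-0.42, 0, 0]], [[40, 80, 40], [-0.56, 0, 0]], [[40, 80, 40], [-0.7, 0, 0]], [[40, 80, 40], [-0.84, 0, 0]], [[40, 80, 40], [-0.98, 0, 0]], [[40, 80, 40], [-1.12, 0, 0]]]}}

```text
time_s: 3.95
tool_pos: [0.5067, -0.1077, 0.4513]
tool_rot: [-150.4, 13.6, 157.9]
force: [0.2, -0.6, -0.6]
grip_width: 0.0596
```

```bash
python3 st.py
```

```text
3.95 [ 0.5067 -0.1077  0.4513] [-150.38   13.6   157.93] q [-38.5  -0.7  25.3  85.6  32.4 101.1  55.8] F [ 0.2 -0.6 -0.6] 0.059603376074138764
x,y,z axes [[-0.901, 0.365, -0.235], [0.434, 0.762, -0.48], [0.004, -0.535, -0.845]]
```

Request:
{"fn": "apply_moves", "kwargs": {"targets": [[[0, 0, 0], [-0.14, 0, 0]], [[0, 0, 0], [-0.28, 0, 0]], [[0, 0, 0], [-0.42, 0, 0]], [[0, 0, 0], [-0.56, 0, 0]], [[0, 0, 0], [-0.7, 0, 0]], [[0, 0, 0], [-0.84, 0, 0]], [[0, 0, 0], [-0.9, 0, 0]]]}}

```text
time_s: 4.65
tool_pos: [0.5063, -0.1068, 0.4479]
tool_rot: [-96.7, 25.3, 177.3]
force: [0.7, 0.3, -0.3]
grip_width: 0.0598
```

```bash
python3 st.py
```

```text
4.65 [ 0.5063 -0.1068  0.4479] [-96.67  25.28 177.3 ] q [-46.7  13.   19.1 103.1  67.9 110.3  34.7] F [ 0.7  0.3 -0.3] 0.059761237421028145
x,y,z axes [[-0.903, 0.043, -0.427], [0.429, 0.096, -0.898], [0.003, -0.994, -0.105]]
```

Request:
{"fn": "apply_moves", "kwargs": {"targets": [[[10, -15, 0], [0, 0, 0.14]], [[20, -30, 0], [0, 0, 0.28]], [[30, -45, 0], [0, 0, 0.42]], [[40, -60, 0], [0, 0, 0.56]], [[50, -75, 0], [0, 0, 0.7]], [[60, -90, 0], [0, 0, 0.84]], [[65, -105, 0], [0, 0, 0.98]], [[70, -120, 0], [0, 0, 1.12]]]}}

```text
time_s: 5.45
tool_pos: [0.5818, -0.2019, 0.4469]
tool_rot: [-96.4, 26.7, -138.8]
force: [0.2, 0.3, 0.7]
grip_width: 0.06
```

```bash
python3 st.py
```

```text
5.45 [ 0.5818 -0.2019  0.4469] [ -96.42   26.73 -138.82] q [ -4.5 -16.5  -9.2 131.1  95.9  58.7  37.5] F [0.2 0.3 0.7] 0.05999104177440673
x,y,z axes [[-0.672, -0.588, -0.45], [0.263, 0.378, -0.888], [0.692, -0.715, -0.1]]
```

Request:
{"fn": "apply_moves", "kwargs": {"targets": [[[10, -15, -20], [0, 0, 0.1]], [[20, -25, -40], [0, 0, 0.2]], [[30, -35, -60], [0, 0, 0.3]], [[30, -40, -80], [0, 0, 0.4]], [[30, -40, -90], [0, 0, 0.5]], [[30, -40, -90], [0, 0, 0.56]], [[30, -40, -90], [0, 0, 0.56]]]}}

```text
time_s: 6.15
tool_pos: [0.6165, -0.2432, 0.4096]
tool_rot: [-89.4, 25.8, -112.4]
force: [0.7, -0.3, 2.2]
grip_width: 0.0602
```

```bash
cat >> st.py <<'E'
a=np.radians(-14);z=[np.cos(a),np.sin(a),0];y=[-np.sin(a),np.cos(a),0]
for s in(1,-1):
    yy=np.array(y)*s;T=Ro.from_matrix(np.array([np.cross(yy,z),yy,z]).T);print("turn to side grasp",(T*R.inv()).as_rotvec().round(3))
E
python3 st.py
```

```text
6.15 [ 0.6165 -0.2432  0.4096] [ -89.43   25.83 -112.45] q [ 50.1 -16.8 -31.1 139.7 175.3  35.4 -30.6] F [ 0.7 -0.3  2.2] 0.060198399591791414
x,y,z axes [[-0.344, -0.832, -0.436], [0.176, 0.399, -0.9], [0.923, -0.386, 0.009]]
turn to side grasp [ 1.067 -0.345  0.141]
turn to side grasp [-1.918  0.642  0.087]
```

Request:
{"fn": "apply_moves", "kwargs": {"targets": [[[10, -35, 0], [0, 0, 0]], [[20, -70, 0], [0.1, -0.03, 0.01]], [[30, -105, 0], [0.24, -0.08, 0.03]], [[40, -140, 0], [0.38, -0.12, 0.05]], [[45, -155, 0], [0.51, -0.17, 0.07]], [[45, -160, 0], [0.64, -0.21, 0.08]], [[45, -160, 0], [0.78, -0.25, 0.1]], [[45, -160, 0], [0.91, -0.3, 0.12]]]}}

```text
time_s: 6.95
tool_pos: [0.661, -0.4048, 0.4093]
tool_rot: [-92.9, 81.0, -108.2]
force: [0.2, -0.2, -0.7]
grip_width: 0.0602
```

```bash
python3 st.py
```

```text
6.95 [ 0.661  -0.4048  0.4093] [ -92.88   81.02 -108.22] q [  53.2    2.8  -11.6  123.6  220.2   43.1 -111.8] F [ 0.2 -0.2 -0.7] 0.06015300131474182
x,y,z axes [[-0.049, -0.148, -0.988], [0.261, 0.953, -0.156], [0.964, -0.265, -0.008]]
turn to side grasp [ 0.149 -0.047  0.023]
turn to side grasp [-2.888  0.756  0.015]
```

Request:
{"fn": "apply_moves", "kwargs": {"targets": [[[-12, 8, -35], [0.07, -0.02, 0.01]], [[-25, 17, -70], [0.149, -0.047, 0.023]], [[-38, 26, -105], [0.149, -0.047, 0.023]], [[-51, 35, -135], [0.149, -0.047, 0.023]], [[-51, 35, -150], [0.149, -0.047, 0.023]], [[-51, 35, -150], [0.149, -0.047, 0.023]]], "hand": 64}}

```text
time_s: 7.55
tool_pos: [0.6094, -0.3687, 0.2549]
tool_rot: [-155.8, 89.6, -169.8]
force: [0.8, 1.8, 0.6]
grip_width: 0.0637
```

```bash
python3 st.py
python3 - <<'E'
from h import *
A=env.read_camera("scene");B=env.read_camera("top")
f=lambda i,x,y,w,h,s:cv2.resize(i[y:y+h,x:x+w],None,fx=s,fy=s)
save(np.hstack([f(A["image"],130,170,130,150,3),f(B["image"],270,110,130,150,3)]),"e.png")
E
```

```text
7.55 [ 0.6094 -0.3687  0.2549] [-155.78   89.61 -169.81] q [  54.3   15.2  -10.6  134.9  214.2   62.5 -103.8] F [0.8 1.8 0.6] 0.06368005723307037
x,y,z axes [[-0.007, -0.001, -1.0], [0.242, 0.97, -0.003], [0.97, -0.242, -0.006]]
turn to side grasp [ 0.001 -0.007  0.001]
turn to side grasp [-3.045  0.76   0.01 ]
```

View pics/e.png

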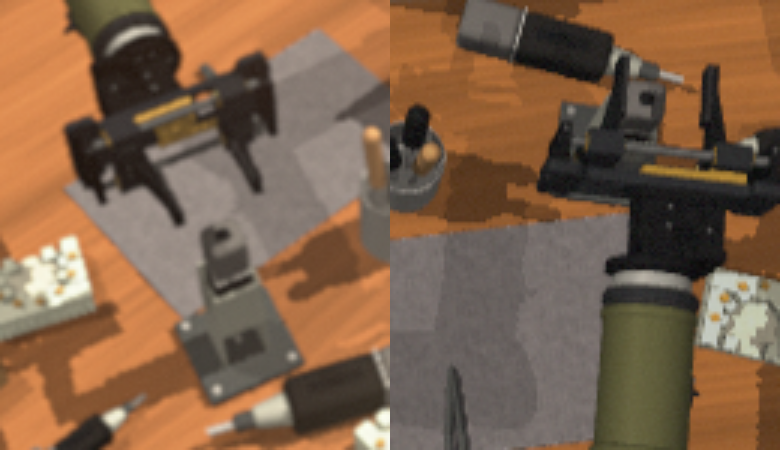

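The look-alikes, which stood free on their bits in the first pictures, have toppled and now lie flat; the big one is at top px ~(293–370, 115–140). The arm had not been below z ≈ 0.4 near them. Both are lower than my grasp height. The fingers straddle the holstered driver's tail, so I descend.

Request:
{"fn": "apply_moves", "kwargs": {"targets": [[[0, 0, -20], [0, 0, 0]], [[0, 0, -40], [0, 0, 0]], [[0, 0, -60], [0, 0, 0]], [[0, 0, -75], [0, 0, 0]], [[0, 0, -75], [0, 0, 0]]]}}

```text
time_s: 8.15
tool_pos: [0.6104, -0.3695, 0.1831]
tool_rot: [-107.6, 89.7, -121.7]
force: [-0.9, 1.0, 0.4]
grip_width: 0.0636
```

Request:
{"fn": "apply_moves", "kwargs": {"targets": [[[0, 0, -15], [0, 0, 0]], [[0, 0, -29], [0, 0, 0]], [[0, 0, -29], [0, 0, 0]]]}}

```text
time_s: 8.45
tool_pos: [0.6104, -0.3695, 0.155]
tool_rot: [-95.7, 89.7, -109.7]
force: [-0.2, 0.1, -0.1]
grip_width: 0.064
```

```bash
python3 st.py
python3 - <<'E'
from h import *
A=env.read_camera("scene");B=env.read_camera("top")
f=lambda i,x,y,w,h,s:cv2.resize(i[y:y+h,x:x+w],None,fx=s,fy=s)
save(np.hstack([f(A["image"],150,210,100,110,4),f(B["image"],310,110,100,110,4)]),"g.png")
E
```

```text
8.45 [ 0.6104 -0.3695  0.155 ] [ -95.73   89.66 -109.75] q [ 53.5  31.5  -9.7 133.3 212.5  74.1 -93.7] F [-0.2  0.1 -0.1] 0.06404479330738432
x,y,z axes [[-0.002, -0.006, -1.0], [0.242, 0.97, -0.006], [0.97, -0.242, -0.001]]
turn to side grasp [ 0.006 -0.002  0.   ]
turn to side grasp [-3.042e+00  7.590e-01  1.000e-03]
```

View pics/g.png

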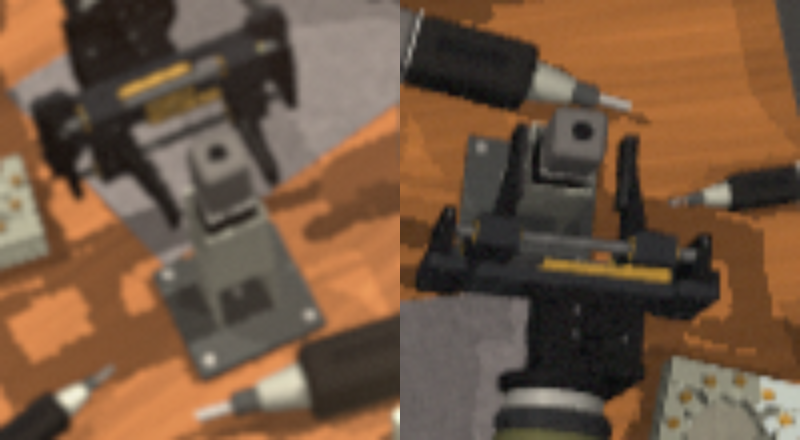

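The fingers straddle the tail (scene crop 180–270, 190; top crop 515–630, 150), centred. Closing now.

Request:
{"fn": "apply_moves", "kwargs": {"targets": [[[0, 0, 0], [0, 0, 0]], [[0, 0, 0], [0, 0, 0]], [[0, 0, 0], [0, 0, 0]], [[0, 0, 0], [0, 0, 0]], [[0, 0, 0], [0, 0, 0]], [[0, 0, 0], [0, 0, 0]]], "hand": 25, "squeeze": 50}}

```text
time_s: 9.15
tool_pos: [0.6102, -0.3689, 0.155]
tool_rot: [-90.7, 89.7, -104.7]
force: [-0.9, 0.6, 0.9]
grip_width: 0.0356
```

Request:
{"fn": "apply_moves", "kwargs": {"targets": [[[0, 0, 8], [0, 0, 0]], [[0, 0, 16], [0, 0, 0]], [[0, 0, 25], [0, 0, 0]], [[0, 0, 35], [0, 0, 0]], [[0, 0, 45], [0, 0, 0]], [[0, 0, 55], [0, 0, 0]]]}}

```text
time_s: 9.75
tool_pos: [0.61, -0.369, 0.2106]
tool_rot: [-97.9, 89.7, -111.9]
force: [0.6, 0.0, -3.7]
grip_width: 0.0355
```

Gripped (35.6 mm, 3.7 N weight). Lifting clear and outward.

Request:
{"fn": "apply_moves", "kwargs": {"targets": [[[0, 0, 25], [0, 0, 0]], [[0, 0, 50], [0, 0, 0]], [[0, 0, 80], [0, 0, 0]], [[5, -5, 115], [0, 0, 0]], [[15, -10, 145], [0, 0, 0]], [[25, -15, 180], [0, 0, 0]], [[35, -20, 210], [0, 0, -0.06]], [[45, -20, 220], [0, 0, -0.14]]]}}

```text
time_s: 10.55
tool_pos: [0.6541, -0.3915, 0.4369]
tool_rot: [-45.6, 89.4, -67.9]
force: [-0.2, -1.2, -1.1]
grip_width: 0.0355
```

Request:
{"fn": "apply_moves", "kwargs": {"targets": [[[0, 10, 0], [0, 0, -0.14]], [[0, 20, 0], [0, 0, -0.28]], [[0, 40, 0], [0, 0, -0.42]], [[-5, 60, 0], [0, 0, -0.56]], [[-10, 85, 0], [0, 0, -0.7]], [[-20, 110, 0], [0, 0, -0.84]], [[-30, 140, 0], [0, 0, -0.98]], [[-40, 170, 0], [0, 0, -1.12]]]}}

```text
time_s: 11.35
tool_pos: [0.6216, -0.2341, 0.4342]
tool_rot: [27.9, 86.4, -28.8]
force: [2.5, 0.2, -0.4]
grip_width: 0.0356
```

```bash
sed -i 's/^a=np.radians.*/a=np.radians(1.7);z=[0,0,-1];y=[np.cos(a),np.sin(a),0]/;s/side grasp/down/' st.py; python3 st.py
```

```text
11.35 [ 0.6216 -0.2341  0.4342] [ 27.95  86.42 -28.79] q [ 33.    4.  -47.  123.4 106.5  78.1 -39.6] F [ 2.5  0.2 -0.4] 0.03556927258449696
x,y,z axes [[0.055, -0.03, -0.998], [0.835, 0.549, 0.029], [0.547, -0.835, 0.055]]
turn to down [ 1.558  0.515 -0.4  ]
turn to down [-0.645  1.952  1.88 ]
```

Request:
{"fn": "apply_moves", "kwargs": {"targets": [[[-5, 15, 0], [0, 0, -0.1]], [[-10, 30, 0], [0, 0, -0.2]], [[-15, 45, 0], [0, 0, -0.3]], [[-20, 60, 0], [0, 0, -0.4]], [[-30, 80, 0], [0, 0, -0.5]], [[-30, 80, 0], [0, 0, -0.55]], [[-30, 80, 0], [0, 0, -0.55]]]}}

```text
time_s: 12.05
tool_pos: [0.5951, -0.1534, 0.4347]
tool_rot: [29.2, 86.3, -58.7]
force: [0.4, 0.5, -2.5]
grip_width: 0.0355
```

```bash
python3 st.py
```

```text
12.05 [ 0.5951 -0.1534  0.4347] [ 29.16  86.25 -58.72] q [ -1.4  25.3 -26.4  97.7  89.7 117.3 -34.2] F [ 0.4  0.5 -2.5] 0.035475083287037947
x,y,z axes [[0.034, -0.056, -0.998], [0.999, 0.038, 0.032], [0.036, -0.998, 0.057]]
turn to down [1.626 0.08  0.019]
turn to down [ 0.111 -2.269 -2.145]
```

Request:
{"fn": "apply_moves", "kwargs": {"targets": [[[0, 20, 0], [0.14, 0.007, 0]], [[0, 40, 0], [0.28, 0.014, 0]], [[0, 60, 0], [0.42, 0.02, 0.01]], [[0, 80, 0], [0.56, 0.03, 0.01]], [[-5, 105, 0], [0.7, 0.035, 0.01]], [[-10, 130, 0], [0.84, 0.04, 0.01]], [[-15, 155, 0], [0.98, 0.05, 0.01]], [[-20, 180, 0], [1.12, 0.055, 0.01]]]}}

```text
time_s: 12.85
tool_pos: [0.5727, 0.0257, 0.4356]
tool_rot: [179.4, 28.7, 91.2]
force: [-0.0, -1.1, -4.1]
grip_width: 0.0356
```

```bash
python3 st.py
```

```text
12.85 [0.5727 0.0257 0.4356] [179.41  28.71  91.23] q [  9.3  14.5 -40.2  72.2  36.3 108.2 -21.6] F [-0.  -1.1 -4.1] 0.035604033145945575
x,y,z axes [[-0.019, 0.877, -0.48], [1.0, 0.026, 0.009], [0.021, -0.48, -0.877]]
turn to down [0.501 0.023 0.006]
turn to down [ 0.035 -0.777 -3.038]
```

Request:
{"fn": "apply_moves", "kwargs": {"targets": [[[-5, 10, -20], [0.14, 0.006, 0]], [[-10, 20, -40], [0.28, 0.012, 0]], [[-15, 30, -70], [0.42, 0.02, 0]], [[-20, 40, -100], [0.501, 0.023, 0.006]], [[-28, 50, -130], [0.501, 0.023, 0.006]], [[-36, 60, -160], [0.501, 0.023, 0.006]], [[-36, 60, -176], [0.501, 0.023, 0.006]], [[-36, 60, -176], [0.501, 0.023, 0.006]]]}}

```text
time_s: 13.65
tool_pos: [0.5349, 0.0831, 0.2555]
tool_rot: [-179.6, 0.5, 91.8]
force: [-0.9, -0.5, -4.1]
grip_width: 0.0355
```

```bash
python3 st.py;  python3 - <<'E'
from h import *
A=env.read_camera("scene");B=env.read_camera("top")
f=lambda i,x,y,w,h,s:cv2.resize(i[y:y+h,x:x+w],None,fx=s,fy=s)
save(np.hstack([f(A["image"],250,80,133,150,3),f(B["image"],80,110,133,150,3)]),"i.png")
o=np.array([.4845,.136,.096])
for c in(A,B): print(px(c,o),px(c,o+[0,-.104,0]),px(c,o+[0,.104,0]))
E
```

```text
13.65 [0.5349 0.0831 0.2555] [-179.57    0.47   91.77] q [ 25.2   7.4 -40.3  94.3   5.2  80.6 -14. ] F [-0.9 -0.5 -4.1] 0.03553460582492771
x,y,z axes [[-0.031, 0.999, -0.008], [0.999, 0.031, -0.008], [-0.007, -0.008, -1.0]]
turn to down [ 0.008 -0.007 -0.001]
turn to down [0.011 0.013 3.14 ]
[300.88960497 162.28344785] [279.01171488 177.09042857] [321.53470246 148.31082256]
[174.39700404 215.50558114] [211.93040669 210.69559411] [136.69339797 220.3373801 ]
```

View pics/i.png

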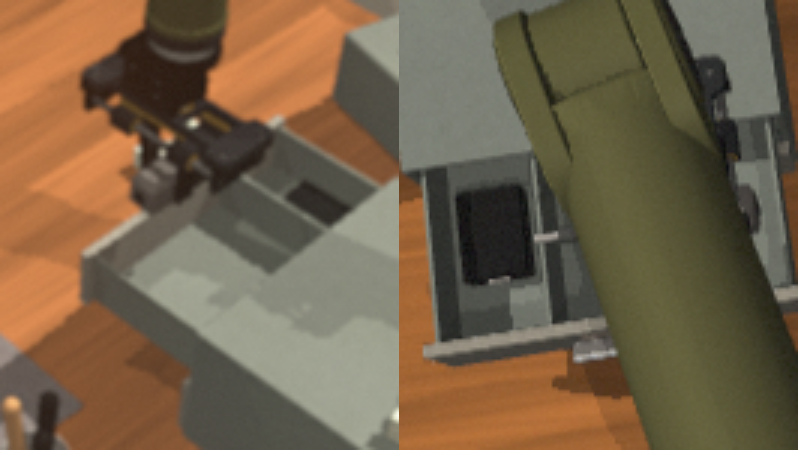

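Run:
```python
from h import *
A=env.read_camera("scene");B=env.read_camera("top")
print("tip",atz(B,(125.3,189.3),.2655), "pred tip px",px(B,[.5306,.224,.2655]))
print("pred tail centre scene px",px(A,[.536,.044,.2655]), "crop",(px(A,[.536,.044,.2655])-[250,80])*3)
```

```text
tip [0.5347216 0.2205639 0.2655   ] pred tip px [123.99024233 191.14736471]
pred tail centre scene px [295.78807488 145.63706545] crop [137.36422464 196.91119636]
```

Request:
{"fn": "apply_moves", "kwargs": {"targets": [[[2, 6, -15], [0.008, -0.007, 0]], [[2, 6, -35], [0.008, -0.007, 0]], [[2, 6, -55], [0.008, -0.007, 0]], [[2, 6, -75], [0.008, -0.007, 0]], [[2, 6, -95], [0.008, -0.007, 0]], [[2, 6, -115], [0.008, -0.007, 0]], [[2, 6, -130], [0.008, -0.007, 0]], [[2, 6, -138], [0.008, -0.007, 0]]]}}

```text
time_s: 14.65
tool_pos: [0.5402, 0.0902, 0.1193]
tool_rot: [179.7, -0.2, 91.7]
force: [0.3, -0.2, -3.4]
grip_width: 0.0357
```

Request:
{"fn": "apply_moves", "kwargs": {"targets": [[[0, 0, -1], [0, 0, 0]], [[0, 0, -3], [0, 0, 0]], [[0, 0, -4], [0, 0, 0]], [[0, 0, -5], [0, 0, 0]], [[0, 0, -5], [0, 0, 0]]]}}

```text
time_s: 15.15
tool_pos: [0.5406, 0.0905, 0.1153]
tool_rot: [179.6, -0.2, 91.7]
force: [-0.8, 0.3, -3.1]
grip_width: 0.0356
```

```bash
python3 st.py
```

```text
15.15 [0.5406 0.0905 0.1153] [179.65  -0.2   91.72] q [ 22.9  14.  -39.5 104.5   9.7  64.5 -18.1] F [-0.8  0.3 -3.1] 0.03559425474265771
x,y,z axes [[-0.03, 1.0, 0.004], [1.0, 0.03, 0.006], [0.006, 0.004, -1.0]]
turn to down [-0.004  0.006 -0.   ]
turn to down [-0.009 -0.006  3.141]
```

Request:
{"fn": "apply_moves", "kwargs": {"targets": [[[0, 0, -2], [0, 0, 0]], [[0, 0, -4], [0, 0, 0]], [[0, 0, -6], [0, 0, 0]], [[0, 0, -6], [0, 0, 0]]]}}

```text
time_s: 15.55
tool_pos: [0.54, 0.0904, 0.1085]
tool_rot: [179.7, -0.2, 91.7]
force: [-0.5, -0.3, -3.0]
grip_width: 0.0357
```

Request:
{"fn": "apply_moves", "kwargs": {"targets": [[[0, 0, -1], [0, 0, 0]], [[0, 0, -2], [0, 0, 0]], [[0, 0, -2], [0, 0, 0]]]}}

```text
time_s: 15.85
tool_pos: [0.5403, 0.0905, 0.1068]
tool_rot: [179.7, -0.2, 91.7]
force: [0.5, -0.3, -3.2]
grip_width: 0.0358
```

Request:
{"fn": "apply_moves", "kwargs": {"targets": [[[0, 0, -1], [0, 0, 0]], [[0, 0, -2], [0, 0, 0]], [[0, 0, -2], [0, 0, 0]]]}}

```text
time_s: 16.15
tool_pos: [0.5402, 0.0905, 0.1048]
tool_rot: [179.7, -0.2, 91.7]
force: [-0.3, -0.5, -3.2]
grip_width: 0.0355
```

Request:
{"fn": "apply_moves", "kwargs": {"targets": [[[0, 0, -1], [0, 0, 0]], [[0, 0, -2], [0, 0, 0]], [[0, 0, -2], [0, 0, 0]]]}}

```text
time_s: 16.45
tool_pos: [0.541, 0.0906, 0.104]
tool_rot: [179.6, -0.2, 91.7]
force: [-0.9, -1.3, 3.3]
grip_width: 0.0357
```

The driver is in contact: force changed from −3 to +3 N at z = 0.104, as predicted. Releasing.

Request:
{"fn": "apply_moves", "kwargs": {"targets": [[[0, 0, 0], [0, 0, 0]], [[0, 0, 0], [0, 0, 0]], [[0, 0, 0], [0, 0, 0]], [[0, 0, 0], [0, 0, 0]]], "hand": 50}}

```text
time_s: 16.85
tool_pos: [0.5403, 0.0906, 0.1028]
tool_rot: [179.7, -0.2, 91.7]
force: [-0.6, -1.2, 0.5]
grip_width: 0.0491
```

Request:
{"fn": "apply_moves", "kwargs": {"targets": [[[0, 0, 15], [0, 0, 0]], [[0, 0, 35], [0, 0, 0]], [[0, 0, 60], [0, 0, 0]], [[0, 0, 90], [0, 0, 0]], [[-10, -10, 130], [0, 0, 0]], [[-30, -30, 165], [0, 0, 0]], [[-50, -60, 190], [0, 0, 0]], [[-70, -100, 190], [0, 0, 0]]]}}

```text
time_s: 17.65
tool_pos: [0.4718, -0.008, 0.2983]
tool_rot: [179.2, -0.1, 92.0]
force: [0.4, -0.5, 0.4]
grip_width: 0.0502
```

```bash
python3 st.py;  python3 - <<'E'
from h import *
A=env.read_camera("scene");B=env.read_camera("top")
f=lambda i,x,y,w,h,s:cv2.resize(i[y:y+h,x:x+w],None,fx=s,fy=s)
save(np.hstack([f(A["image"],250,90,133,130,3),f(B["image"],80,120,133,130,3)]),"k.png")
E
```

```text
17.65 [ 0.4718 -0.008   0.2983] [ 1.7918e+02 -1.5000e-01  9.2000e+01] q [ 34.6  -5.2 -33.9  99.8  -3.1  83.7   3.1] F [ 0.4 -0.5  0.4] 0.05016440329702926
x,y,z axes [[-0.035, 0.999, 0.003], [0.999, 0.035, 0.014], [0.014, 0.003, -1.0]]
turn to down [-0.003  0.014 -0.005]
turn to down [-0.022 -0.005  3.136]
```

View pics/k.png

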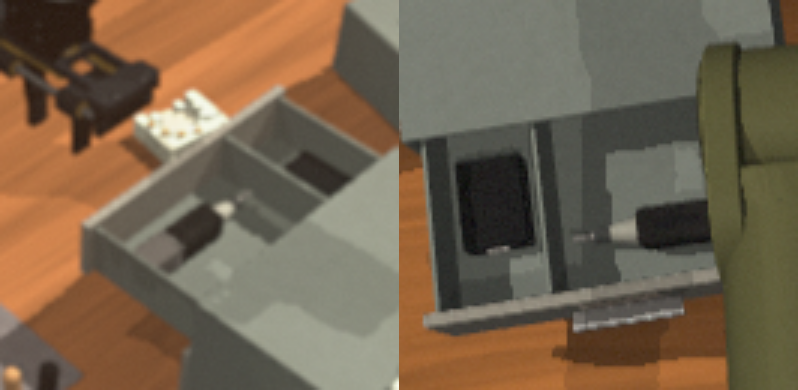

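The driver lies flat in the wide compartment (scene crop 140–255 × 190–260; bit at top crop 575,237), with clearance at both ends. Next I shut the fingers, turn the jaw axis parallel to the panel and go in front of it.

Request:
{"fn": "apply_moves", "kwargs": {"targets": [[[-10, 25, 0], [0, 0, -0.14]], [[-20, 50, 0], [0, 0, -0.28]], [[-30, 75, 0], [0, 0, -0.42]], [[-35, 100, 0], [0, 0, -0.56]], [[-42, 125, 0], [0, 0, -0.7]], [[-42, 150, -10], [0, 0, -0.84]], [[-42, 175, -20], [0, 0, -0.98]], [[-42, 195, -30], [0, 0, -1.12]]], "hand": 0, "squeeze": 30}}

```text
time_s: 18.55
tool_pos: [0.428, 0.1878, 0.2635]
tool_rot: [179.6, -0.3, 27.3]
force: [0.3, 0.2, -0.0]
grip_width: 0.0013
```

Request:
{"fn": "apply_moves", "kwargs": {"targets": [[[0, 0, -20], [0, 0, -0.14]], [[0, 0, -40], [0, 0, -0.28]], [[0, 0, -60], [0, 0, -0.42]], [[0, 0, -80], [0, 0, -0.455]], [[0, 0, -80], [0, 0, -0.455]]]}}

```text
time_s: 19.05
tool_pos: [0.4265, 0.1853, 0.1814]
tool_rot: [179.7, 0.0, 1.5]
force: [-1.6, 0.8, 0.1]
grip_width: 0.0004
```

```bash
python3 st.py
```

```text
19.05 [0.4265 0.1853 0.1814] [1.7966e+02 3.0000e-02 1.5300e+00] q [  33.5   -1.4  -58.8  109.7   -0.9   71.1 -113.5] F [-1.6  0.8  0.1] 0.0004472507791422949
x,y,z axes [[1.0, 0.027, -0.001], [0.027, -1.0, 0.006], [-0.0, -0.006, -1.0]]
turn to down [0.005 0.004 1.574]
turn to down [ 0.004 -0.005 -1.568]
```

Request:
{"fn": "apply_moves", "kwargs": {"targets": [[[0, 0, -20], [0, 0, 0]], [[0, 0, -40], [0, 0, 0]], [[0, 0, -47], [0, 0, 0]], [[10, 0, -47], [0, 0, 0]], [[20, 0, -47], [0, 0, 0]], [[28, 1, -47], [0, 0, 0]], [[34, 1, -47], [0, 0, 0]], [[40, 1, -47], [0, 0, 0]]]}}

```text
time_s: 19.85
tool_pos: [0.4681, 0.187, 0.1364]
tool_rot: [179.7, -0.1, 1.5]
force: [-2.2, -0.0, 2.1]
grip_width: 0.0001
```

Request:
{"fn": "apply_moves", "kwargs": {"targets": [[[6, 0, 0], [0, 0, 0]], [[12, 0, 0], [0, 0, 0]], [[18, 1, 0], [0, 0, 0]], [[25, 1, 0], [0, 0, 0]], [[32, 1, 0], [0, 0, 0]], [[38, 1, 0], [0, 0, 0]], [[44, 1, 0], [0, 0, 0]], [[50, 1, 0], [0, 0, 0]]]}}

```text
time_s: 20.65
tool_pos: [0.5187, 0.1878, 0.1358]
tool_rot: [179.7, -0.2, 1.5]
force: [-2.0, 1.5, 0.8]
grip_width: 0.0005
```

```bash
python3 st.py;  python3 - <<'E'
from h import *
A=env.read_camera("scene");B=env.read_camera("top")
f=lambda i,x,y,w,h,s:cv2.resize(i[y:y+h,x:x+w],None,fx=s,fy=s)
save(np.hstack([f(A["image"],250,90,133,130,3),f(B["image"],80,120,133,130,3)]),"l.png")
E
```

```text
20.65 [0.5187 0.1878 0.1358] [179.71  -0.19   1.5 ] q [  25.6   17.7  -56.1  102.2   16.1   68.5 -123.7] F [-2.   1.5  0.8] 0.000533941656789516
x,y,z axes [[1.0, 0.026, 0.003], [0.026, -1.0, 0.005], [0.003, -0.005, -1.0]]
turn to down [1.000e-03 7.000e-03 1.574e+00]
turn to down [ 7.000e-03 -1.000e-03 -1.567e+00]
```

View pics/l.png

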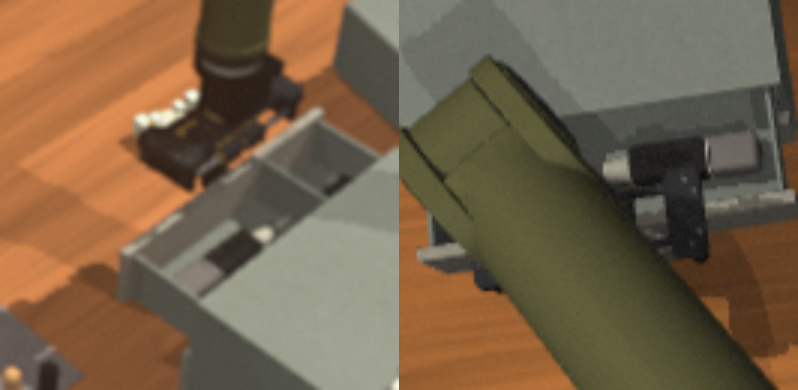

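The drawer slides with about 2 N and the driver rides along in it. Continuing, slower near the catch.

Request:
{"fn": "apply_moves", "kwargs": {"targets": [[[7, 0, 0], [0, 0, 0]], [[14, 0, 0], [0, 0, 0]], [[21, 1, 0], [0, 0, 0]], [[28, 1, 0], [0, 0, 0]], [[35, 1, 0], [0, 0, 0]], [[42, 1, 0], [0, 0, 0]], [[49, 1, 0], [0, 0, 0]], [[56, 2, 0], [0, 0, 0]]]}}

```text
time_s: 21.55
tool_pos: [0.575, 0.1891, 0.1359]
tool_rot: [179.6, -0.2, 1.5]
force: [-2.2, -2.4, 0.5]
grip_width: 0.0004
```

Request:
{"fn": "apply_moves", "kwargs": {"targets": [[[4, 0, 0], [0, 0, 0]], [[8, 0, 0], [0, 0, 0]], [[12, 0, 0], [0, 0, 0]], [[16, 0, 0], [0, 0, 0]], [[20, 1, 0], [0, 0, 0]], [[24, 1, 0], [0, 0, 0]], [[28, 1, 0], [0, 0, 0]]]}}

```text
time_s: 22.25
tool_pos: [0.6026, 0.1904, 0.1359]
tool_rot: [179.7, -0.2, 1.5]
force: [-2.8, -0.9, -0.6]
grip_width: -0.0
```

Request:
{"fn": "apply_moves", "kwargs": {"targets": [[[3, 0, 0], [0, 0, 0]], [[6, 0, 0], [0, 0, 0]], [[8, 0, 0], [0, 0, 0]]]}}

```text
time_s: 22.55
tool_pos: [0.6055, 0.1905, 0.1359]
tool_rot: [179.5, 0.4, 1.6]
force: [-15.4, -3.8, 8.1]
grip_width: 0.0004
```

Request:
{"fn": "apply_moves", "kwargs": {"targets": [[[2, 0, 0], [0, 0, 0]], [[4, 0, 0], [0, 0, 0]], [[4, 0, 0], [0, 0, 0]]]}}

```text
time_s: 22.85
tool_pos: [0.6144, 0.1908, 0.1359]
tool_rot: [179.7, -0.2, 1.5]
force: [-2.0, 0.0, -0.7]
grip_width: 0.0004
```

```bash
python3 st.py
python3 - <<'E'
from h import *
A=env.read_camera("scene");B=env.read_camera("top")
f=lambda i,x,y,w,h,s:cv2.resize(i[y:y+h,x:x+w],None,fx=s,fy=s)
save(np.hstack([f(A["image"],250,60,133,150,3),f(B["image"],80,100,133,150,3)]),"m.png")
E
```

```text
22.85 [0.6144 0.1908 0.1359] [179.7   -0.21   1.5 ] q [  18.5   29.1  -51.2   89.1   23.8   73.1 -124.6] F [-2.   0.  -0.7] 0.00037367175209053417
x,y,z axes [[1.0, 0.026, 0.004], [0.026, -1.0, 0.005], [0.004, -0.005, -1.0]]
turn to down [1.000e-03 7.000e-03 1.574e+00]
turn to down [ 7.000e-03 -1.000e-03 -1.567e+00]
```

View pics/m.png

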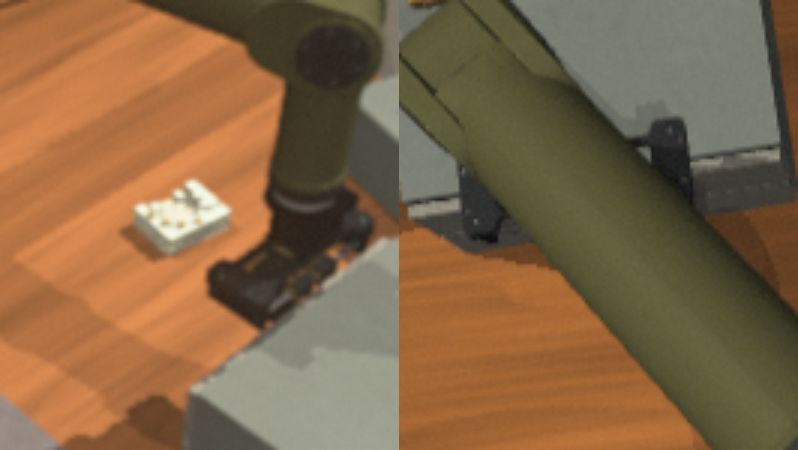

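It's past the catch's peak. Pressing on to the stop in small steps.

Request:
{"fn": "apply_moves", "kwargs": {"targets": [[[2, 0, 0], [0, 0, 0]], [[4, 0, 0], [0, 0, 0]], [[4, 0, 0], [0, 0, 0]]]}}

```text
time_s: 23.25
tool_pos: [0.6165, 0.1908, 0.1359]
tool_rot: [179.6, 0.0, 1.5]
force: [-8.4, -2.0, 3.2]
grip_width: 0.0002
```

Request:
{"fn": "apply_moves", "kwargs": {"targets": [[[1, 0, 0], [0, 0, 0]], [[2, 0, 0], [0, 0, 0]], [[2, 0, 0], [0, 0, 0]]]}}

```text
time_s: 23.55
tool_pos: [0.6165, 0.1908, 0.136]
tool_rot: [179.6, 0.3, 1.6]
force: [-13.2, -2.5, 6.4]
grip_width: 0.0004
```

Hard stop at x = 0.6165. Backing off and checking.

Request:
{"fn": "apply_moves", "kwargs": {"targets": [[[-10, 0, 0], [0, 0, 0]], [[-30, 0, 0], [0, 0, 0]], [[-60, 0, 0], [0, 0, 0]], [[-80, -30, 30], [0, 0, 0]], [[-100, -70, 70], [0, 0, 0]], [[-110, -115, 110], [0, 0, 0]], [[-120, -160, 140], [0, 0, 0]], [[-120, -205, 150], [0, 0, 0]]]}}

```text
time_s: 24.35
tool_pos: [0.5027, 0.0042, 0.2821]
tool_rot: [179.5, -0.6, 1.6]
force: [-0.2, -0.7, -0.3]
grip_width: 0.0003
```

Request:
{"fn": "apply_moves", "kwargs": {"targets": [[[0, -40, 0], [0, 0, 0]], [[0, -80, 0], [0, 0, 0]], [[0, -120, 0], [0, 0, 0]], [[0, -160, 0], [0, 0, 0]], [[0, -190, 0], [0, 0, 0]], [[0, -190, 0], [0, 0, 0]]]}}

```text
time_s: 24.95
tool_pos: [0.5013, -0.1923, 0.2787]
tool_rot: [179.5, -0.3, 1.0]
force: [-0.8, -0.3, -0.7]
grip_width: 0.0007
```

```bash
python3 st.py
python3 - <<'E'
from h import *
A=env.read_camera("scene");B=env.read_camera("top")
save(np.hstack([cv2.resize(A["image"],None,fx=.78,fy=.78)[:299],cv2.resize(B["image"][90:240,70:270],(400,299))]),"n.png")
E
```

```text
24.95 [ 0.5013 -0.1923  0.2787] [179.53  -0.3    0.99] q [ 59.    5.7 -43.7  93.4   4.4  82.1 -74.2] F [-0.8 -0.3 -0.7] 0.0006663518663750217
x,y,z axes [[1.0, 0.017, 0.005], [0.017, -1.0, 0.008], [0.005, -0.008, -1.0]]
turn to down [0.002 0.011 1.583]
turn to down [ 0.011 -0.002 -1.558]
```

View pics/n.png

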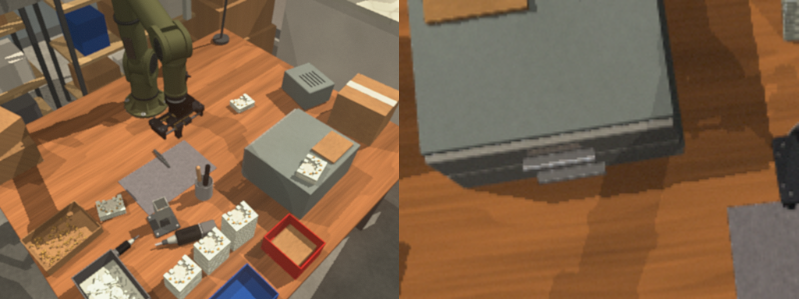

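The drawer's panel is flush against the unit (top crop 425–680 × 125–180). The holster is empty, and the bases and tweezers are where they were. Handing in.

```bash
python3 -c "
from h import *
print(env.sign_off())"
```

```text
the job is handed in; nothing more can be done
None
```

The driver is lying flat in the wide compartment and the drawer is shut on its catch. I handed the job in at about 25 s of the 67 s allowed.

- **Picking up:** I gripped the holstered driver from the side, with the jaws stopping at 35.6 mm on the 36 mm body. I lifted it clear and turned the gripper down so the driver lay flat.
- **Placing:** I lowered it until the wrist force changed from −3 N to +3 N, at about the computed floor height, and only then opened the fingers. A picture showed it lying flat in the wide compartment, clear of the walls.
- **Shutting the drawer:** It slid at about 2 N. The catch resisted at around 15 N, more than the 8 N given, then gave way and the drawer ran to a hard stop. The panel looked flush with the unit after the arm backed off. I judged that the catch holds from those forces and that picture, and did not try pulling the drawer.
- **Bystanders:** In the last picture the bases, tweezers and pot look to be where they were; I judged this by eye and did not measure.
- **Disagreement:** The two look-alike drivers stood on their bits in the first pictures but were lying on the bench by the time I reached the holster. I think they fell on their own: the only pass near the larger one before that was with the gripper about 0.4 m up, and I felt no contact force. I did not confirm this.

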